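Clear and crack open the dry box

ROBOT

A 6-joint arm with a two-finger parallel gripper is mounted at the origin on the work surface. World frame = base frame: x ahead of the robot, y to its left, z up, the work surface at z = 0. Lengths are in m, angles in degrees, forces in N, time in s.
With the tool pointing down it reaches from about 0.4 to 0.825 m from the base axis. Payload 7 kg.
Tool frame: the origin (TCP) lies midway between the tips of the shut fingers; the grasp point (between the pads) lies r.grip_depth behind it (r.grip_depth is the distance from the TCP to the grasp point, in m); z points along the fingers, y is the line along which they close (so a half turn about z gives the same grasp; the last joint's range is limited). The gripper opens to 88 mm and grips with 3 to 60 N. Pads are 19 mm wide; open, the fingers measure 130 mm over their backs; the gripper's body (78 mm by 193 mm) begins 47 mm behind the grasp point.
Start: joints at [-56.603, 20.546, 0.682, 0, -70.136, -16.507], TCP at [0.196, -0.646, 0.227] pointing down, gripper open.
Joint ranges: [-176.03, 176.03], [-82.01, 121.73], [-58.28, 71.71], [-173.87, 95.51], [-174.79, -0.11], [-173.66, 173.66]. Speed limits (degrees/s): [136.94, 136.94, 172.46, 180, 180, 180].

INTERFACE

Orientations are given as [roll, pitch, yaw] about the fixed x, y, z axes, in that order (R = Rz(yaw) Ry(pitch) Rx(roll)).
In Python, from plant import r gives the robot as it stands.
- The arm moves only by the tool creep_tool, called after ">>>" as name(argument=value, ...), one argument or row to a line, values as JSON. Schema: {"type":"object","properties":{"steps":{"type":"array","items":{"type":"array","prefixItems":[{"type":"array","items":{"type":"number"},"minItems":3,"maxItems":3},{"type":"array","items":{"type":"number"},"minItems":3,"maxItems":3}],"minItems":2,"maxItems":2},"minItems":1,"maxItems":12},"aperture":{"type":"number"},"clamp_n":{"type":"number"},"only":{"type":"string"},"quiet":{"type":"boolean"},"lines":{"type":"string"}},"required":["steps"],"additionalProperties":false}. steps is a list of rows, 1 to 12 of them, each written [[dx, dy, dz], [rx, ry, rz]]: dx, dy, dz in m, then a rotation vector rx, ry, rz in degrees; each row is the pose to reach, as a shift and turn from the pose commanded when the call began, along the tool's axes at that moment; what a row does not reach only later rows make up. A row lasts 1/12 s, in which the tool goes at most 0.0417 m and 7.16 degrees, less where a joint would pass 70% of its speed; a pose out of reach is approached as far as the arm can. aperture is the finger opening in m, set as the call begins (left out keeps the last). The fingers move at their own pace and stop on an object; clamp_n is the grip in N (left out, the last holds). Time passes only in rows, so rows that do not move let the fingers close. The tool returns the time, the measured TCP pose, the force, the opening and the grip force at its end. only (a regular expression) keeps the lines of the reply that match it, lines (a string "A,B") keeps lines A to B, and quiet returns only ok. Input that does not fit is refused with a message, and nothing moves.
- r.get_state(): the state, without advancing time (a new reading comes with each control period).
- r.capture(name): name is "scene" or "side" or "wrist"; returns a dict with "frame" (480x640x3 uint8, red, green, blue), "z_map" (480x640 float32, m along the optical axis (not along the pixel's ray), 0 where there is no reading), "fx", "fy", "cx", "cy" (pixels), "cam_to_world" (4x4, takes a point from camera to world coordinates). Camera axes: x right, y down, z forward; pixel columns grow to the right and rows downward; lengths in m; the calibration is good to about 2 mm. A picture is of the moment at which its call begins.
- r.close_job(): hands the job in; it is judged then, once.
The state is a dict: "time_s": time; "joints": joint angles; "qd": joint speeds; "joint_torque": joint torques, N m; "tcp_pos": TCP position; "eef_rot": TCP orientation; "contact_force": force on the tool from outside, world axes, zero at the start; "moment": the same for the moment, N m; "gripper_width": finger opening in m; "gripper_force": force on a finger pad.
Only numpy, scipy, OpenCV 4.12 (cv2) and the standard library are available. Lean on these libraries where they do the work, as an engineer would, in place of code of your own. Each camera call takes 0.05 s, during which the arm holds its last target. There are 200 camera calls.

TASK

The optics dry box has to be aired: first put the two foam offcuts lying on its lid into the green bin, and only then pull the lid up by its red knob, past the sticky seal. Finish while still holding the lid slightly and steadily open in the gripper, its front edge about 4 cm above the box; it must not fly up when the seal lets go (never more than 8 cm), and the optics mounts standing around must stay where they are.

Things in the scene. Friction and masses are not known exactly. Their poses are not given: they have to be found in the camera images.
- dry_box: black storage box fixed to the table, 200 (x) x 240 (y) mm, rim 92 mm high, 100 mm high with its white lid shut; origin at the centre of its underside, z up, its front faces its own -x; the lid is hinged along its far +x top edge
- lid (a joint): angle of the white lid (200 x 240 x 8 mm, 0.4 kg) in rad: 0 shut, grows as the front edge rises, stop at 0.6; front edge 200 mm from the hinge axis (0.2 rad = 4 cm). A sprung seal in the front wall holds it shut: at the knob 10 to 20 N until it lets go within the first 0.06 rad, then only a few N, the lid's weight. Let go, it drops to rest on the seal at about 0.08 rad
- lid_hinge (a point): point on the hinge axis, at the middle of the box's far top edge, 92 mm above the table (underside of the lid); the axis runs along the box's y
- lid_knob (a point): centre of the red round knob head near the lid's front edge: head 30 mm across and 20 mm high, on a steel stem 18 mm across; the head's underside is 18 mm and its top 38 mm above the lid's upper face. This point is 28 mm above the lid's upper face (128 mm above the table when shut), 175 mm from the hinge axis towards the front and 36 mm above the level of the hinge axis. It moves with the lid
- foam_blue: blue rigid foam offcut, 50 (x) x 34 (y) x 30 (z) mm, 20 g, lying loose on the lid behind the knob; origin at the centre of its underside, x along its length
- foam_yellow: yellow rigid foam offcut, 56 (x) x 30 (y) x 34 (z) mm, 20 g, lying loose on the lid behind the knob; origin at the centre of its underside, x along its length
- bin: green open-topped scrap bin fixed to the table, to the left or right of the box, 160 (x) x 180 (y) x 100 (z) mm outside, walls 5 mm; origin at the centre of its underside
- lens_mount: bystander, loose: black lens mount on a post, base 70 mm across, 167 mm high, on the other side of the box from the bin; origin at the centre of its underside
- prism_mount: bystander, loose: green glass prism cube on a post, base 70 mm across, 173 mm high, beyond the box; origin at the centre of its underside
- post_holder: bystander, loose: small black post holder with a steel post, base 52 mm across, 100 mm high, beyond and to the side of the box; origin at the centre of its underside

How it is judged (in metres and radians):
On the way, in this order (a step that is already met when the one before it is completed fails the run):
1. both foam offcuts are in the bin (x of foam_blue in the frame of bin between -0.078 and 0.078 m and y of foam_blue in the frame of bin between -0.088 and 0.088 m and z of foam_blue in the frame of bin between 0 and 0.095 m and x of foam_yellow in the frame of bin between -0.078 and 0.078 m and y of foam_yellow in the frame of bin between -0.088 and 0.088 m and z of foam_yellow in the frame of bin between 0 and 0.095 m), for 0.2 s.
2. the lid has broken free of its seal (value of joint lid above 0.1 rad), for 0.1 s.
At the end, for the whole second after the job is handed in: the fingers hold the lid still (under 0.05 rad/s) between 0.125 and 0.275 rad open (front edge 2.5 to 5.5 cm up), both offcuts lie in the bin, and no bystander has moved 3 cm (all of step 1 and value of joint lid between 0.125 and 0.275 rad and velocity of joint lid between -0.05 and 0.05 rad/s and contact force between the fingers and dry_box above 0.5 N and contact force between the fingers and foam_blue below 0.2 N and contact force between the fingers and foam_yellow below 0.2 N and distance of each of lens_mount, prism_mount, post_holder from where it was at the start of the episode below 0.03 m); the arm keeps its last pose, push and grip.
It fails at once if the lid is opened (more than 0.06 rad) before both offcuts are in the bin (value of joint lid above 0.06 rad and not (x of foam_blue in the frame of bin between -0.078 and 0.078 m and y of foam_blue in the frame of bin between -0.088 and 0.088 m and z of foam_blue in the frame of bin between 0 and 0.095 m and x of foam_yellow in the frame of bin between -0.078 and 0.078 m and y of foam_yellow in the frame of bin between -0.088 and 0.088 m and z of foam_yellow in the frame of bin between 0 and 0.095 m)).
It fails at once if the lid flies up past 0.41 rad (front edge 8 cm) (value of joint lid above 0.41 rad).
It fails at once if a bystander is pushed 3 cm or tipped (distance of any of lens_mount, prism_mount, post_holder from where it was at the start of the episode above 0.03 m or angle between any of lens_mount, prism_mount, post_holder's own z axis and vertical above 0.35 rad).
It also fails if it takes over 66 s, if anything falls off the work surface, if the arm or the gripper's body presses on something with over 40 N, if the wrist force passes 120 N, or if a joint passes its speed limit or range.

## Working session

There is one attempt and no reset: what is moved stays moved. The work goes in short steps, Python scripts to look and compute and a tool call to move; the robot and the scene stay as the last step left them, time stands still between calls to the robot, and variables do not carry over. Pictures are saved under pics/ and viewed, at most 10 in all, crops included, and the job is handed in when it is done.

```bash
ls; mkdir -p pics; cat > h.py <<'E'
import numpy as np, cv2
from plant import r
def snap(n,f):
    c=r.capture(n); np.savez('/tmp/'+f+'.npz',**{k:np.array(v) for k,v in c.items()})
    cv2.imwrite('pics/'+f+'.png',c['frame'][:,:,::-1]); return c
def load(f): return np.load('/tmp/'+f+'.npz')
def cloud(c):
    z=c['z_map']; v,u=np.mgrid[:480,:640]
    p=np.stack([(u-c['cx'])/c['fx']*z,(v-c['cy'])/c['fy']*z,z],-1); T=c['cam_to_world']
    return p@T[:3,:3].T+T[:3,3]
E
python3 - <<'E'
from h import *
for n in('scene','side'): snap(n,n+'0')
print(r.get_state(), r.grip_depth)
E
```

```text
pics
plant.py
{'time_s': 0.1, 'joints': array([-5.65999673e+01,  2.05885868e+01,  6.40889597e-01, -1.78396257e-02,
       -7.01345512e+01, -1.65077570e+01]), 'qd': array([-0.04773568, -0.04532719,  0.13561856,  0.11900374,  0.06494484,
       -0.07616367]), 'joint_torque': array([-1.77928672e-03, -5.84162414e+01,  2.93749470e+01,  7.01549694e+00,
        1.01886364e-02, -7.48207776e-05]), 'tcp_pos': array([ 0.19600823, -0.64548302,  0.22571605]), 'eef_rot': array([ 1.79916376e+02, -7.29259322e-03, -1.63113793e+02]), 'contact_force': array([-0.13214534, -0.17244718,  0.45530977]), 'moment': array([-0.02772313, -0.01140892, -0.03280945]), 'gripper_force': 0.0, 'gripper_width': 0.08739592834675398} 0.0188
```

View pics/scene0.png

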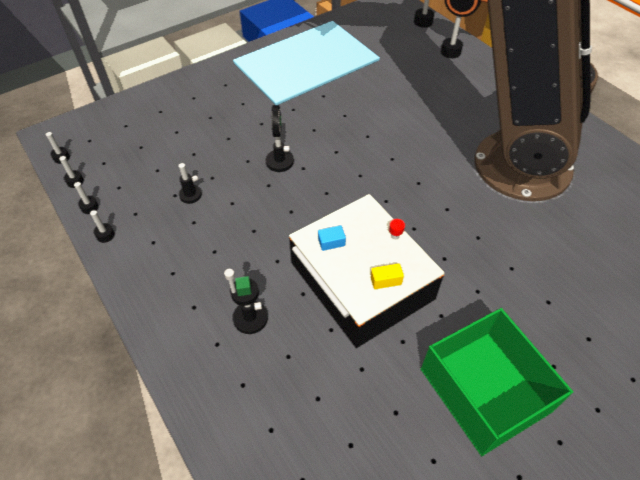

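View pics/side0.png

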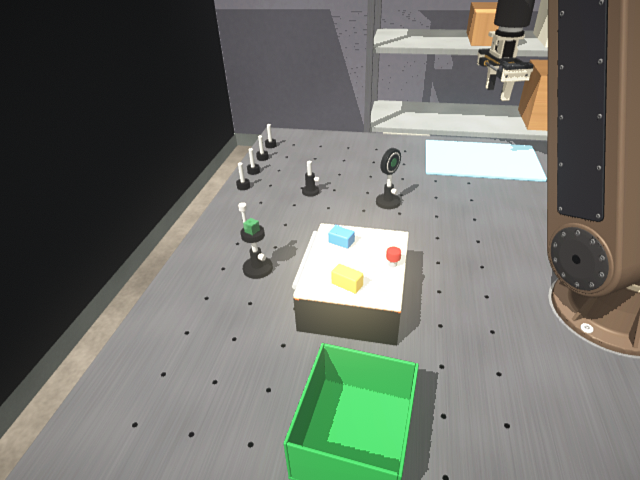

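The scene picture shows the lid with the red knob at (397,227), blue foam (332,237), yellow foam (387,275) and the bin around (495,380). The lens mount is at (280,150) and the prism at (248,305). In the side picture the knob is at (393,255), blue at (342,237) and yellow at (347,278).

```bash
python3 - <<'E'
from h import *
np.set_printoptions(precision=4,suppress=True)
for f in('scene0','side0'):
    c=load(f);P=cloud(c);h=cv2.cvtColor(c['frame'],cv2.COLOR_RGB2HSV);H,S,V=h[...,0],h[...,1],h[...,2]
    box=(P[...,0]>.25)&(P[...,0]<1)&(abs(P[...,1])<.6)&(c['z_map']>0)&(S>150)&(V>60)
    print(f)
    for n,m,z in(('blue',(H>95)&(H<115),.13),('yel',(H>20)&(H<32),.134),('red',(H<6)|(H>174),.138),('bin',(H>50)&(H<70),.1)):
        q=P[m&box&(abs(P[...,2]-z)<.006)]
        if n=='bin': q=q[q[:,1]>.1]
        (x,y),s,a=cv2.minAreaRect((q[:,:2]*1000).astype(np.float32)); print(n,len(q),'ctr',x,y,'size',s,a,'med',np.median(q,0))
    m=(S<50)&(V>150)&(abs(P[...,2]-.1)<.005)&(P[...,0]>.3)&(P[...,0]<.95)&(abs(P[...,1])<.35)
    q=P[m]; print('lid',cv2.minAreaRect((q[:,:2]*1000).astype(np.float32)),np.median(q,0),len(q))
    for (u,v) in {'scene0':[(280,160),(250,318),(243,286),(277,122)],'side0':[(388,200),(258,268),(251,227),(390,160)]}[f]: print(u,v,P[v,u])
E
```

```text
scene0
blue 352 ctr 571.5881958007812 -13.895524978637695 size (34.44082260131836, 48.1123046875) 69.08502197265625 med [ 0.5732 -0.0116  0.1302]
yel 446 ctr 540.0577392578125 117.762939453125 size (30.850149154663086, 56.35043716430664) 65.6309814453125 med [0.541  0.1183 0.1341]
red 165 ctr 456.9713134765625 45.06855773925781 size (29.3300724029541, 27.780044555664062) 50.465003967285156 med [0.4588 0.0463 0.138 ]
bin 1466 ctr 490.46978759765625 359.2160339355469 size (179.76284790039062, 162.5064697265625) 83.97474670410156 med [0.4973 0.3723 0.0996]
lid ((537.6422119140625, 41.48272705078125), (242.7530975341797, 212.00811767578125), 88.84393310546875) [0.543  0.0532 0.1004] 9328
280 160 [ 0.4923 -0.3391  0.02  ]
250 318 [ 0.7734 -0.0002  0.0242]
243 286 [ 0.7716 -0.0041  0.1357]
277 122 [ 0.4995 -0.3244  0.1533]
side0
blue 0 ctr 0.0 0.0 size (0.0, 0.0) 0.0 med [nan nan nan]
yel 0 ctr 0.0 0.0 size (0.0, 0.0) 0.0 med [nan nan nan]
red 40 ctr 454.5881652832031 50.42197036743164 size (25.693588256835938, 23.34741973876953) 40.77616500854492 med [0.4538 0.0576 0.1358]
bin 1232 ctr 488.2974853515625 362.33123779296875 size (178.6844024658203, 158.41188049316406) 83.88774871826172 med [0.471  0.4433 0.1001]
lid ((535.2738037109375, 43.360374450683594), (243.92408752441406, 210.5112762451172), 88.8208236694336) [0.5222 0.0669 0.1008] 6451
388 200 [ 0.4843 -0.3398  0.0158]
258 268 [ 0.7616 -0.0002  0.0127]
251 227 [0.7615 0.0049 0.1327]
390 160 [ 0.4864 -0.329   0.1456]
  return _methods._mean(a, axis=axis, dtype=dtype,
  ret = um.true_divide(
```

```bash
cat >> h.py <<'E'
from scipy.spatial.transform import Rotation as Ro
def go(pos,close=None):
    s=r.get_state(); R=Ro.from_euler('xyz',s['eef_rot'],degrees=True)
    d=R.inv().apply(np.array(pos)-s['tcp_pos']); rot=np.zeros(3)
    if close is not None:
        yaw=close+90
        yaw=min((yaw+k*180 for k in range(-4,5)),key=lambda a:abs((a-s['eef_rot'][2]+180)%360-180))
        rot=(R.inv()*Ro.from_euler('xyz',[180,0,yaw],degrees=True)).as_rotvec(degrees=True)
    print('d',d.round(4),'rot',rot.round(2),'tcp',s['tcp_pos'].round(4),s['eef_rot'].round(1),'j',s['joints'].round(0))
E
python3 -c "
from h import *
go([.572,-.014,.21],69)"
```

```text
d [-0.5432  0.495   0.0164] rot [ 8.000e-02 -3.000e-02  3.789e+01] tcp [ 0.196  -0.6455  0.2257] [ 179.9   -0.  -163.1] j [-57.  21.   1.  -0. -70. -17.]
```

>>> creep_tool(
  steps=[
    [[-0.03, 0.03, 0], [0, 0, 2]],
    [[-0.06, 0.055, 0], [0, 0, 4]],
    [[-0.09, 0.08, 0], [0, 0, 6]],
    [[-0.12, 0.11, 0], [0, 0, 8]],
    [[-0.15, 0.135, 0], [0, 0, 10]],
    [[-0.18, 0.165, 0], [0, 0, 13]],
    [[-0.21, 0.19, 0], [0, 0, 16]],
    [[-0.24, 0.22, 0], [0, 0, 19]],
    [[-0.27, 0.245, 0], [0, 0, 22]],
    [[-0.3, 0.275, 0], [0, 0, 25]],
    [[-0.33, 0.3, 0], [0, 0, 28]],
    [[-0.35, 0.32, 0], [0, 0, 31]],
  ],
  aperture=0.088,
)

```text
time_s: 1.1
tcp_pos: [0.4392, -0.2354, 0.2266]
eef_rot: [180.0, 0.0, 165.8]
contact_force: [0.8, 0.3, -0.2]
gripper_width: 0.0878
gripper_force: 0.0
```

```bash
python3 -c "
from h import *
go([.572,-.014,.17],69)"
```

```text
d [-0.0744  0.2472  0.0567] rot [0.02 0.02 6.81] tcp [ 0.4392 -0.2354  0.2266] [180.    0.  165.8] j [ -6.   4. -21.  -0. -65. -99.]
```

>>> creep_tool(
  steps=[
    [[-0.01, 0.03, 0], [0, 0, 2]],
    [[-0.02, 0.06, 0], [0, 0, 4]],
    [[-0.03, 0.09, 0.01], [0, 0, 6]],
    [[-0.04, 0.12, 0.02], [0, 0, 6.8]],
    [[-0.05, 0.155, 0.03], [0, 0, 6.8]],
    [[-0.06, 0.19, 0.035], [0, 0, 6.8]],
    [[-0.07, 0.22, 0.04], [0, 0, 6.8]],
    [[-0.0744, 0.24, 0.045], [0, 0, 6.8]],
    [[-0.0744, 0.247, 0.05], [0, 0, 6.8]],
    [[-0.0744, 0.247, 0.056], [0, 0, 6.8]],
    [[-0.0744, 0.247, 0.056], [0, 0, 6.8]],
  ],
)

```text
time_s: 2.02
tcp_pos: [0.5691, -0.0167, 0.1689]
eef_rot: [-179.9, -0.1, 159.1]
contact_force: [-0.6, -0.4, 1.2]
gripper_width: 0.0879
gripper_force: 0.0
```

```bash
python3 -c "
from h import *
c=snap('wrist','w1')
go([.572,-.014,.106],69)
P=cloud(c);h=cv2.cvtColor(c['frame'],cv2.COLOR_RGB2HSV);m=(h[...,0]>95)&(h[...,0]<115)&(h[...,1]>150)&(abs(P[...,2]-.13)<.005)
q=P[m];print(len(q),q.mean(0),cv2.minAreaRect((q[:,:2]*1000).astype(np.float32)))"
```

```text
d [-0.0015  0.0041  0.0637] rot [-0.07 -0.1   0.08] tcp [ 0.5693 -0.0173  0.1697] [-1.799e+02 -1.000e-01  1.591e+02] j [  18.   13.  -17.   -0.  -59. -129.]
0 [nan nan nan] ((0.0, 0.0), (0.0, 0.0), 0.0)<string>:6: RuntimeWarning: Mean of empty slice.
  ret = um.true_divide(
```

>>> creep_tool(
  steps=[
    [[0, 0.002, 0.015], [0, 0, 0]],
    [[-0.001, 0.004, 0.03], [0, 0, 0]],
    [[-0.001, 0.004, 0.045], [0, 0, 0]],
    [[-0.001, 0.004, 0.055], [0, 0, 0]],
    [[-0.001, 0.004, 0.062], [0, 0, 0]],
    [[-0.001, 0.004, 0.062], [0, 0, 0]],
  ],
)

```text
time_s: 2.57
tcp_pos: [0.5718, -0.0141, 0.1075]
eef_rot: [-179.9, -0.1, 159.0]
contact_force: [-0.6, 0.8, -0.1]
gripper_width: 0.0871
gripper_force: 0.0
```

>>> creep_tool(
  steps=[
    [[0, 0, 0], [0, 0, 0]],
    [[0, 0, 0], [0, 0, 0]],
    [[0, 0, 0], [0, 0, 0]],
    [[0, 0, 0], [0, 0, 0]],
    [[0, 0, 0], [0, 0, 0]],
    [[0, 0, 0], [0, 0, 0]],
    [[0, 0, 0], [0, 0, 0]],
    [[0, 0, 0], [0, 0, 0]],
  ],
  aperture=0,
  clamp_n=8,
)

```text
time_s: 3.23
tcp_pos: [0.5728, -0.0131, 0.1086]
eef_rot: [180.0, 0.0, 159.1]
contact_force: [-0.6, -0.3, -1.3]
gripper_width: 0.0397
gripper_force: 0.1
```

```bash
python3 -c "
from h import *
print(r.get_state()['gripper_width'])
go([.49,.325,.2],84)"
```

```text
0.039680463582470585
d [ 0.1979  0.2863 -0.0914] rot [  0.    0.  -14.9] tcp [ 0.5728 -0.0131  0.1086] [180.    0.  159.1] j [  18.   17.  -21.   -0.  -52. -129.]
```

>>> creep_tool(
  steps=[
    [[0, 0, 0], [0, 0, 0]],
    [[0, 0, 0], [0, 0, 0]],
    [[0, 0, 0], [0, 0, 0]],
    [[0, 0, 0], [0, 0, 0]],
    [[0, 0, -0.01], [0, 0, 0]],
    [[0, 0, -0.03], [0, 0, 0]],
    [[0, 0, -0.055], [0, 0, 0]],
    [[0, 0, -0.08], [0, 0, 0]],
    [[0, 0, -0.09], [0, 0, 0]],
  ],
)

```text
time_s: 3.98
tcp_pos: [0.5744, -0.0131, 0.203]
eef_rot: [179.9, 0.3, 159.1]
contact_force: [0.9, -0.3, 0.3]
gripper_width: 0.034
gripper_force: 8.0
```

```bash
python3 -c "
from h import *
go([.49,.335,.19],84)"
```

```text
d [0.2029 0.2952 0.0127] rot [  0.09   0.27 -14.88] tcp [ 0.5744 -0.0131  0.203 ] [179.9   0.3 159.1] j [  18.   12.  -15.    0.  -63. -129.]
```

>>> creep_tool(
  steps=[
    [[0.01, 0.015, 0], [0, 0, -2]],
    [[0.027, 0.04, 0], [0, 0, -4]],
    [[0.047, 0.07, 0], [0, 0, -6]],
    [[0.067, 0.1, 0], [0, 0, -8]],
    [[0.087, 0.13, 0], [0, 0, -10]],
    [[0.107, 0.16, 0], [0, 0, -12]],
    [[0.127, 0.19, 0], [0, 0, -14]],
    [[0.147, 0.22, 0], [0, 0, -15]],
    [[0.167, 0.25, 0.01], [0, 0, -15]],
    [[0.187, 0.275, 0.02], [0, 0, -15]],
    [[0.2, 0.29, 0.04], [0, 0, -15]],
    [[0.203, 0.295, 0.065], [0, 0, -15]],
  ],
)

```text
time_s: 4.98
tcp_pos: [0.4882, 0.3387, 0.1347]
eef_rot: [179.8, 0.1, 174.3]
contact_force: [0.2, -0.2, -0.2]
gripper_width: 0.0337
gripper_force: 8.0
```

>>> creep_tool(
  steps=[
    [[0, 0, 0.015], [0, 0, 0]],
    [[0, 0, 0.03], [0, 0, 0]],
    [[0, 0, 0.04], [0, 0, 0]],
    [[0, 0, 0.045], [0, 0, 0]],
    [[0, 0, 0.045], [0, 0, 0]],
  ],
)

```text
time_s: 5.4
tcp_pos: [0.4881, 0.3343, 0.0878]
eef_rot: [-179.9, -0.1, 174.1]
contact_force: [0.5, -0.0, 0.6]
gripper_width: 0.0342
gripper_force: 8.0
```

```bash
python3 -c "
from h import *
go([.49,.335,.1],84)"
```

```text
d [-0.0018  0.0008 -0.0122] rot [-0.08 -0.05  0.07] tcp [0.4881 0.3343 0.0878] [-1.799e+02 -1.000e-01  1.741e+02] j [  53.   20.  -20.   -0.  -50. -149.]
```

>>> creep_tool(
  steps=[
    [[0, 0, 0], [0, 0, 0]],
    [[0, 0, 0], [0, 0, 0]],
    [[0, 0, 0], [0, 0, 0]],
    [[0, 0, 0], [0, 0, 0]],
    [[0, 0, 0], [0, 0, 0]],
    [[0, 0, -0.01], [0, 0, 0]],
    [[0, 0, -0.03], [0, 0, 0]],
    [[0, 0, -0.06], [0, 0, 0]],
    [[0, 0, -0.09], [0, 0, 0]],
    [[0, 0, -0.11], [0, 0, 0]],
  ],
  aperture=0.06,
)

```text
time_s: 6.23
tcp_pos: [0.4892, 0.3353, 0.2025]
eef_rot: [179.9, 0.1, 174.1]
contact_force: [0.4, 1.4, -0.2]
gripper_width: 0.0599
gripper_force: 0.0
```

```bash
python3 -c "
from h import *
go([.54,.118,.18],65.6)"
```

```text
d [-0.0728 -0.211   0.0222] rot [ 0.15  0.12 18.52] tcp [0.4892 0.3353 0.2025] [1.799e+02 1.000e-01 1.741e+02] j [  53.   14.  -12.    0.  -64. -149.]
```

>>> creep_tool(
  steps=[
    [[-0.007, -0.02, 0], [0, 0, 2]],
    [[-0.015, -0.05, 0], [0, 0, 4]],
    [[-0.025, -0.08, 0], [0, 0, 6]],
    [[-0.035, -0.11, 0], [0, 0, 9]],
    [[-0.045, -0.14, 0], [0, 0, 12]],
    [[-0.055, -0.165, 0], [0, 0, 15]],
    [[-0.065, -0.19, 0.005], [0, 0, 18]],
    [[-0.07, -0.205, 0.01], [0, 0, 18.5]],
    [[-0.073, -0.211, 0.015], [0, 0, 18.5]],
    [[-0.073, -0.211, 0.02], [0, 0, 18.5]],
    [[-0.073, -0.211, 0.02], [0, 0, 18.5]],
  ],
  aperture=0.072,
)

```text
time_s: 7.15
tcp_pos: [0.5389, 0.1174, 0.1779]
eef_rot: [-180.0, -0.0, 155.6]
contact_force: [-0.3, 0.2, -0.6]
gripper_width: 0.0721
gripper_force: 0.0
```

```bash
python3 -c "
from h import *
go([.54,.118,.107],65.6)"
```

```text
d [-0.0008  0.001   0.0709] rot [-0.03 -0.05 -0.04] tcp [0.5389 0.1174 0.1779] [-180.    -0.   155.6] j [  33.   11.  -19.   -0.  -60. -147.]
```

>>> creep_tool(
  steps=[
    [[0, 0.001, 0.015], [0, 0, 0]],
    [[0, 0.001, 0.03], [0, 0, 0]],
    [[0, 0.001, 0.045], [0, 0, 0]],
    [[0, 0.001, 0.06], [0, 0, 0]],
    [[-0.001, 0.001, 0.068], [0, 0, 0]],
    [[-0.001, 0.001, 0.07], [0, 0, 0]],
    [[-0.001, 0.001, 0.07], [0, 0, 0]],
  ],
)

```text
time_s: 7.73
tcp_pos: [0.5405, 0.1185, 0.1084]
eef_rot: [-180.0, -0.0, 155.7]
contact_force: [-0.2, 0.4, 0.2]
gripper_width: 0.0717
gripper_force: 0.0
```

>>> creep_tool(
  steps=[
    [[0, 0, 0], [0, 0, 0]],
    [[0, 0, 0], [0, 0, 0]],
    [[0, 0, 0], [0, 0, 0]],
    [[0, 0, 0], [0, 0, 0]],
    [[0, 0, 0], [0, 0, 0]],
    [[0, 0, 0], [0, 0, 0]],
    [[0, 0, 0], [0, 0, 0]],
    [[0, 0, 0], [0, 0, 0]],
    [[0, 0, 0], [0, 0, 0]],
    [[0, 0, 0], [0, 0, 0]],
    [[0, 0, 0], [0, 0, 0]],
  ],
  aperture=0,
  clamp_n=8,
)

```text
time_s: 8.65
tcp_pos: [0.5406, 0.1179, 0.1087]
eef_rot: [-180.0, 0.0, 155.6]
contact_force: [-0.5, 0.1, 2.1]
gripper_width: 0.03
gripper_force: 8.0
```

>>> creep_tool(
  steps=[
    [[0, 0, 0], [0, 0, 0]],
    [[0, 0, -0.01], [0, 0, 0]],
    [[0, 0, -0.03], [0, 0, 0]],
    [[0, 0, -0.055], [0, 0, 0]],
    [[0, 0, -0.08], [0, 0, 0]],
    [[0, 0, -0.09], [0, 0, 0]],
  ],
)

```text
time_s: 9.15
tcp_pos: [0.5421, 0.1185, 0.2028]
eef_rot: [179.8, 0.2, 155.6]
contact_force: [0.3, 0.8, 0.3]
gripper_width: 0.03
gripper_force: 8.0
```

```bash
python3 -c "
from h import *
go([.49,.385,.19],84)"
```

```text
d [0.1575 0.2212 0.013 ] rot [  0.17   0.23 -18.37] tcp [0.5421 0.1185 0.2028] [179.8   0.2 155.6] j [  33.   10.  -17.    0.  -63. -147.]
```

>>> creep_tool(
  steps=[
    [[0.01, 0.015, 0], [0, 0, -2]],
    [[0.027, 0.04, 0], [0, 0, -5]],
    [[0.047, 0.065, 0], [0, 0, -8]],
    [[0.067, 0.095, 0], [0, 0, -11]],
    [[0.087, 0.12, 0], [0, 0, -14]],
    [[0.107, 0.15, 0], [0, 0, -17]],
    [[0.127, 0.18, 0], [0, 0, -18]],
    [[0.147, 0.205, 0.01], [0, 0, -18]],
    [[0.157, 0.22, 0.025], [0, 0, -18]],
    [[0.157, 0.22, 0.05], [0, 0, -18]],
    [[0.157, 0.22, 0.08], [0, 0, -18]],
    [[0.157, 0.22, 0.095], [0, 0, -18]],
  ],
)

```text
time_s: 10.15
tcp_pos: [0.487, 0.3826, 0.1003]
eef_rot: [-179.8, -0.1, 173.6]
contact_force: [-0.1, -0.3, -1.6]
gripper_width: 0.0299
gripper_force: 8.0
```

>>> creep_tool(
  steps=[
    [[0, 0, 0], [0, 0, 0]],
    [[0, 0, 0], [0, 0, 0]],
  ],
)

```text
time_s: 10.32
tcp_pos: [0.4884, 0.3829, 0.1033]
eef_rot: [-179.9, -0.0, 173.6]
contact_force: [0.0, 0.5, 0.7]
gripper_width: 0.0302
gripper_force: 8.0
```

>>> creep_tool(
  steps=[
    [[0, 0, 0], [0, 0, 0]],
    [[0, 0, 0], [0, 0, 0]],
    [[0, 0, 0], [0, 0, 0]],
    [[0, 0, 0], [0, 0, 0]],
    [[0, 0, 0], [0, 0, 0]],
    [[0, 0, -0.01], [0, 0, 0]],
    [[0, 0, -0.03], [0, 0, 0]],
    [[0, 0, -0.06], [0, 0, 0]],
    [[0, 0, -0.09], [0, 0, 0]],
    [[0, 0, -0.11], [0, 0, 0]],
  ],
  aperture=0.06,
)

```text
time_s: 11.15
tcp_pos: [0.4893, 0.3836, 0.2177]
eef_rot: [179.9, 0.1, 173.6]
contact_force: [0.6, -0.2, 0.4]
gripper_width: 0.0601
gripper_force: 0.0
```

```bash
python3 -c "
from h import *
c=snap('scene','s2')
go([.457,.0455,.2],89)"
```

```text
d [-0.004  -0.341   0.0193] rot [ 0.36  0.35 -5.36] tcp [0.4906 0.3848 0.2215] [179.6   0.3 173.6] j [  56.   16.   -7.    0.  -67. -153.]
```

View pics/s2.png

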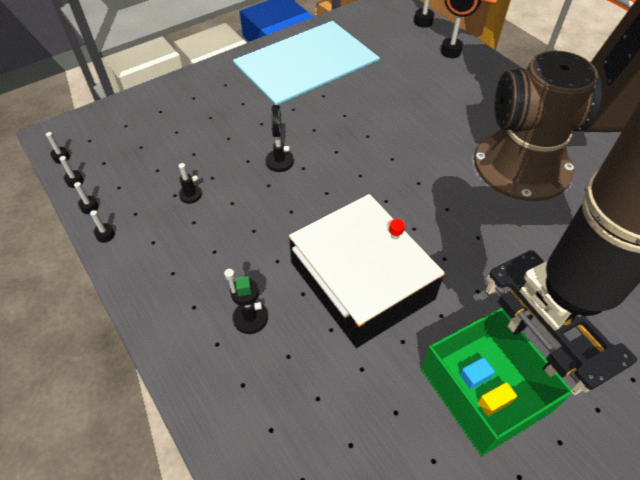

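Both offcuts lie in the bin, blue at (477,372) and yellow at (497,398), and the lid is clear and shut. Next is the knob.

>>> creep_tool(
  steps=[
    [[0, -0.02, 0], [0, 0, -1]],
    [[0, -0.05, 0], [0, 0, -2]],
    [[0, -0.085, 0], [0, 0, -4]],
    [[0, -0.12, 0], [0, 0, -5]],
    [[0, -0.155, 0], [0, 0, -5.4]],
    [[-0.001, -0.19, 0], [0, 0, -5.4]],
    [[-0.002, -0.225, 0], [0, 0, -5.4]],
    [[-0.003, -0.26, 0], [0, 0, -5.4]],
    [[-0.004, -0.295, 0], [0, 0, -5.4]],
    [[-0.004, -0.32, 0], [0, 0, -5.4]],
    [[-0.004, -0.335, 0.01], [0, 0, -5.4]],
    [[-0.004, -0.341, 0.015], [0, 0, -5.4]],
  ],
  aperture=0.07,
)

```text
time_s: 12.2
tcp_pos: [0.4538, 0.0419, 0.1988]
eef_rot: [180.0, 0.0, 178.9]
contact_force: [-0.3, -0.3, -0.3]
gripper_width: 0.07
gripper_force: 0.0
```

>>> creep_tool(
  steps=[
    [[0, 0, 0], [0, 0, 0]],
    [[0, 0, 0], [0, 0, 0]],
  ],
)

```text
time_s: 12.37
tcp_pos: [0.4546, 0.0439, 0.1989]
eef_rot: [-180.0, 0.0, 179.0]
contact_force: [0.1, 0.2, 1.7]
gripper_width: 0.0695
gripper_force: 0.0
```

```bash
python3 -c "
from h import *
go([.457,.0455,.109],89)
c=snap('wrist','w3')"
```

```text
d [-0.0023  0.0016  0.0899] rot [-0.    0.01 -0.04] tcp [0.4546 0.0439 0.1989] [-180.    0.  179.] j [  30.    1.  -28.    0.  -61. -121.]
```

View pics/w3.png

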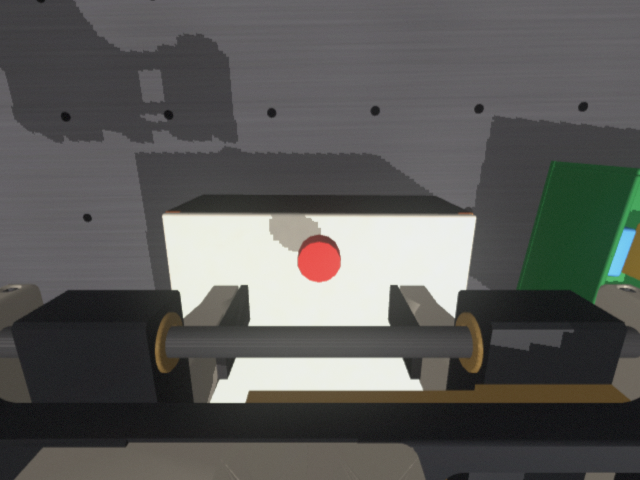

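The knob, at (319,258), is centred between the fingers (inner edges at about 245 and 395). Descend and grip.

>>> creep_tool(
  steps=[
    [[-0.001, 0, 0.02], [0, 0, 0]],
    [[-0.002, 0, 0.04], [0, 0, 0]],
    [[-0.002, 0.001, 0.055], [0, 0, 0]],
    [[-0.002, 0.001, 0.07], [0, 0, 0]],
    [[-0.002, 0.001, 0.08], [0, 0, 0]],
    [[-0.002, 0.001, 0.086], [0, 0, 0]],
    [[-0.002, 0.001, 0.089], [0, 0, 0]],
    [[-0.002, 0.001, 0.089], [0, 0, 0]],
  ],
)

```text
time_s: 13.08
tcp_pos: [0.4566, 0.0454, 0.1094]
eef_rot: [-180.0, -0.0, 179.0]
contact_force: [-0.4, -0.6, -0.8]
gripper_width: 0.07
gripper_force: 0.0
```

>>> creep_tool(
  steps=[
    [[0, 0, 0], [0, 0, 0]],
    [[0, 0, 0], [0, 0, 0]],
    [[0, 0, 0], [0, 0, 0]],
    [[0, 0, 0], [0, 0, 0]],
    [[0, 0, 0], [0, 0, 0]],
    [[0, 0, 0], [0, 0, 0]],
    [[0, 0, 0], [0, 0, 0]],
    [[0, 0, 0], [0, 0, 0]],
    [[0, 0, 0], [0, 0, 0]],
    [[0, 0, 0], [0, 0, 0]],
    [[0, 0, 0], [0, 0, 0]],
  ],
  aperture=0,
  clamp_n=50,
)

```text
time_s: 14.0
tcp_pos: [0.4564, 0.044, 0.1097]
eef_rot: [-179.9, -0.0, 179.0]
contact_force: [2.2, -4.8, 2.4]
gripper_width: 0.0286
gripper_force: 50.0
```

>>> creep_tool(
  steps=[
    [[0, 0, 0], [0, 0, 0]],
    [[0, 0, 0], [0, 0, 0]],
  ],
)

```text
time_s: 14.17
tcp_pos: [0.4564, 0.044, 0.1097]
eef_rot: [-179.9, -0.0, 179.0]
contact_force: [1.3, -5.4, 1.7]
gripper_width: 0.0291
gripper_force: 50.0
```

>>> creep_tool(
  steps=[
    [[0, 0, -0.0007], [0, 0.24, 0]],
    [[-0.0001, 0, -0.0015], [0, 0.48, 0]],
    [[-0.0002, 0, -0.0022], [0, 0.7, 0]],
    [[-0.0003, 0, -0.003], [0, 0.95, 0]],
    [[-0.0004, 0, -0.0037], [0, 1.2, 0]],
    [[-0.0005, 0, -0.0044], [0, 1.4, 0]],
    [[-0.0006, 0, -0.0052], [0, 1.7, 0]],
    [[-0.0007, 0, -0.006], [0, 1.9, 0]],
    [[-0.0008, 0, -0.0067], [0, 2.15, 0]],
    [[-0.0009, 0, -0.0074], [0, 2.4, 0]],
    [[-0.001, 0, -0.0081], [0, 2.6, 0]],
    [[-0.0011, 0, -0.0088], [0, 2.86, 0]],
  ],
)

```text
time_s: 15.17
tcp_pos: [0.4573, 0.044, 0.1175]
eef_rot: [-179.9, -2.9, 179.0]
contact_force: [3.1, -5.7, -4.9]
gripper_width: 0.0287
gripper_force: 50.0
```

>>> creep_tool(
  steps=[
    [[-0.0001, 0, -0.001], [0, 0.36, 0]],
    [[-0.0003, 0, -0.002], [0, 0.7, 0]],
    [[-0.0004, 0, -0.003], [0, 1.07, 0]],
    [[-0.0006, 0, -0.0044], [0, 1.43, 0]],
    [[-0.0007, 0, -0.0055], [0, 1.8, 0]],
    [[-0.0009, 0, -0.0066], [0, 2.15, 0]],
    [[-0.001, 0, -0.0077], [0, 2.5, 0]],
    [[-0.0012, 0, -0.0087], [0, 2.86, 0]],
    [[-0.0012, 0, -0.0087], [0, 2.86, 0]],
    [[-0.0012, 0, -0.0087], [0, 2.86, 0]],
  ],
)

```text
time_s: 16.0
tcp_pos: [0.4589, 0.0439, 0.1266]
eef_rot: [-179.9, -5.8, 179.0]
contact_force: [1.4, -5.7, -2.8]
gripper_width: 0.0287
gripper_force: 50.0
```

```bash
python3 -c "
from h import *
c=snap('side','s4')"
```

```text
(no output)
```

View pics/s4.png

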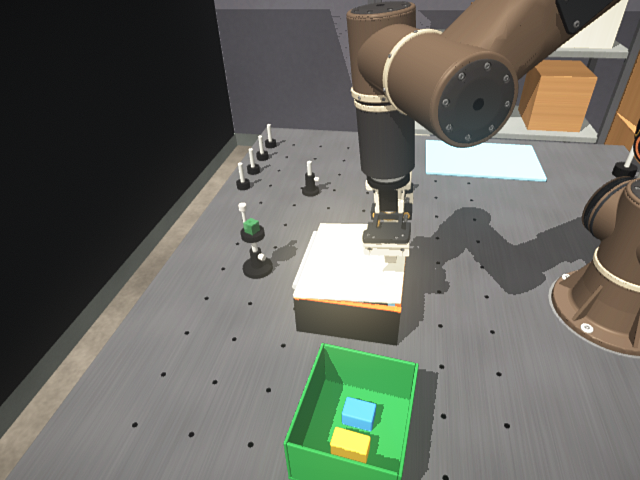

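The lid is following the gripper: a wedge gap is opening at about (395,298), and both offcuts are still in the bin. Continue to 0.2 rad.

>>> creep_tool(
  steps=[
    [[-0.0002, 0, -0.0018], [0, 0.6, 0]],
    [[-0.0005, 0, -0.0036], [0, 1.2, 0]],
    [[-0.0008, 0, -0.0054], [0, 1.8, 0]],
    [[-0.0011, 0, -0.0072], [0, 2.4, 0]],
    [[-0.0014, 0, -0.009], [0, 3, 0]],
    [[-0.0016, 0, -0.0108], [0, 3.6, 0]],
    [[-0.0019, 0, -0.0126], [0, 4.2, 0]],
    [[-0.0022, 0, -0.0145], [0, 4.8, 0]],
    [[-0.0024, 0, -0.016], [0, 5.3, 0]],
    [[-0.0026, 0, -0.0175], [0, 5.73, 0]],
    [[-0.0026, 0, -0.0175], [0, 5.73, 0]],
    [[-0.0026, 0, -0.0175], [0, 5.73, 0]],
  ],
)

```text
time_s: 17.05
tcp_pos: [0.4633, 0.0438, 0.1438]
eef_rot: [-179.9, -11.5, 179.0]
contact_force: [0.2, -4.8, -4.2]
gripper_width: 0.0292
gripper_force: 50.0
```

>>> creep_tool(
  steps=[
    [[0, 0, 0], [0, 0, 0]],
    [[0, 0, 0], [0, 0, 0]],
    [[0, 0, 0], [0, 0, 0]],
    [[0, 0, 0], [0, 0, 0]],
    [[0, 0, 0], [0, 0, 0]],
    [[0, 0, 0], [0, 0, 0]],
  ],
)

```text
time_s: 17.55
tcp_pos: [0.4633, 0.0438, 0.1438]
eef_rot: [-179.9, -11.5, 179.0]
contact_force: [0.9, -5.8, -3.6]
gripper_width: 0.0292
gripper_force: 50.0
```

```bash
python3 - <<'E'
from h import *
for n in('scene','side'):
    c=snap(n,n+'5'); P=cloud(c);h=cv2.cvtColor(c['frame'],cv2.COLOR_RGB2HSV)
    m=(h[...,1]<60)&(h[...,2]>140)&(P[...,2]>.098)&(P[...,2]<.15)&(P[...,0]>.46)&(P[...,0]<.61)&(P[...,1]>-.07)&(P[...,1]<.15)
    m&=(abs(P[...,1]-.045)>.05)
    q=P[m]; A=np.c_[q[:,:2],np.ones(len(q))]
    k=np.ones(len(q),bool)
    for _ in range(5):
        s=np.linalg.lstsq(A[k],q[k,2],rcond=None)[0]; k=abs(A@s-q[:,2])<.004
    print(n,len(q),k.sum(),s,'angle',np.arctan(np.hypot(*s[:2])))
    for (u,v) in {'scene':[(280,160),(250,318),(243,286)],'side':[(388,200),(258,268),(251,227)]}[n]: print(u,v,P[v,u].round(4))
E
```

```text
scene 4192 4137 [-0.20189582  0.00436263  0.22810677] angle 0.199263077498239
280 160 [ 0.4923 -0.339   0.0201]
250 318 [ 0.7728 -0.002   0.0209]
243 286 [ 0.7717 -0.0039  0.1361]
side 2016 2016 [-0.20291297  0.00400997  0.22864807] angle 0.2002329664095522
388 200 [0.4724 0.0563 0.2578]
258 268 [ 0.7616 -0.      0.0128]
251 227 [0.7614 0.005  0.1328]
```

The lid is at 0.20 rad and steady, and the lens and prism mounts have not moved. Hand it in.

```bash
python3 -c "
from plant import r
print(r.close_job())"
```

```text
the job is handed in; nothing more can be done
None
```

The job is handed in: both foam offcuts are in the green bin, the lid is held steady in the gripper at about 0.20 rad (front edge about 4 cm up), and the mounts look undisturbed (lens and prism checked by position, post holder only by eye).

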